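# Clip a scan plate into the loading dock

## Task

Swing the dock's spring clip up until it stays up by itself, slide the scan plate that carries the tooth arch along the bed and between the rails until you feel it firmly against the backstop, then lower the clip onto the plate. Push the plate gently without ramming it or lifting it off the bed, guide the clip down instead of letting it snap shut, and leave the plate tight against the backstop with everything else on the bench where it was.

Things in the scene. Friction and masses are not known exactly. Their poses are not given: they have to be found in the camera images.
- dock: loading dock fixed to the bench: flat grey-painted metal bed 245 x 110 mm, top 16 mm above the bench. Origin on the bench; the bed runs from x = -145 to +100 mm, y = +-55. x (mostly away from the robot) is the way a plate slides in, z up. Hinge posts, 26 mm above the bed, at x = 62, y = +-44
- rail_mouth (a point): point on the bed midway between the flared mouths of two steel guide rails, at dock x = -55 mm, y = 0. Rails are 8 mm high above the bed; inner faces 76 mm apart here, narrowing to 53 mm at dock x = -19 and staying so to x = +45
- clip_hinge (a point): middle of the clip's hinge axis, at dock x = 60 mm, y = 0, 20 mm above the bed; the axis is parallel to dock y and fixed in the dock. At y = +36 mm a small spring strut runs from the bed to an ear on the clip, at most 47 mm above the bed
- clip_bar (a point): middle of the clip's handle: round steel bar 8 mm thick, 66 mm long, parallel to dock y, held near its ends by thin wire arms 54 mm apart inside. Clip shut: 75 mm to -x of the hinge axis and 28 mm above it (48 above the bed). The clip's flat leaf, 24 mm wide, runs from the hinge 60 mm to -x, its top 24 mm below the bar's axis
- clip (a joint): clip angle, rad: 0 shut, 1.3 fully up; growing, the bar swings up and to +x about the hinge. Over-centre spring: below about 0.65 it pulls the clip shut (some 4 N at the bar when shut, less towards the middle), above that it pulls it up to its stop, where it stays. Let go below 0.6 it snaps shut. Resting on a plate: about 0.08
- clip_nose (a point): bottom of the clip's nose, 24 mm wide, 8 mm thick, that presses on the plate: reaches down from the leaf's end, with the clip shut at dock x = 4 mm and 1.5 mm above the empty bed. No plate can be forced beneath it while the clip is shut
- backstop: dark steel block 10 x 46 x 12 mm fixed on the bed beneath the clip's leaf, at a depth that differs from start to start: its face is 20 to 32 mm beyond the dock's origin along dock x. Origin: lower edge of the face that looks to -x, in the middle; axes as the dock's
- plate: scan plate: black plastic, 80 x 50 x 6 mm, with a white plaster tooth arch (17 mm above the underside, its front 44 mm behind the front edge) and along its whole rear (-x) edge an upright lip 5 mm thick, 18 mm high from the underside. Loose, 0.13 to 0.25 kg, on the near end of the bed, a little askew. Origin: centre of the underside; x towards the front edge that goes under the clip
- plate_front (a point): middle of the scan plate's front edge, 40 mm ahead of the plate's origin, 3 mm above its underside
- plate_lip (a point): middle of the rear face of the plate's lip, at its top edge: 40 mm behind the plate's origin, 18 mm above its underside
- spare: spare scan plate, same shape as the scan plate but with no arch on it, lying on the bench beside the dock; bystander. Origin: centre of its underside
- model_a: small terracotta-coloured dental model on a round base, 52 mm across, 29 mm high, beside the dock; bystander. Origin: centre of its underside
- model_b: small white plaster dental model, 52 mm across, 29 mm high; bystander. Origin: centre of its underside
- flask: steel drinking flask, 68 mm across, 220 mm high; bystander. Origin: centre of its underside
- mug: blue mug, 80 mm across, 95 mm high; bystander. Origin: centre of its underside
- mouse: round black computer mouse, 60 mm across, 33 mm high; bystander. Origin: centre of its underside
- dropper: small blue dropper bottle, 28 mm across, 70 mm high; bystander. Origin: centre of its underside
Not all that is in view belongs to the job. What is shaped like the plate but purple is not meant.

How it is judged:
By the outcome, as a careful person would: the job done as asked, in the order asked, and still so for the second after the job is handed in, with the robot touching nothing.
It also fails if it takes over 67 s, if anything falls off the work surface, if the arm or the gripper's body presses on something with over 40 N, if the wrist force passes 120 N, or if a joint passes its speed limit or range.

## Robot

A 6-joint arm with a two-finger parallel gripper is mounted at the origin on the work surface. World frame = base frame: x ahead of the robot, y to its left, z up, the work surface at z = 0. Lengths are in m, angles in degrees, forces in N, time in s.
With the tool pointing down it reaches from about 0.25 to 0.725 m from the base axis. Payload 9.7 kg.
Tool frame: the origin (TCP) lies midway between the tips of the shut fingers; the grasp point (between the pads) lies 19 mm behind it (bot.hold_point_z is the distance from the TCP to the grasp point, in m); z points along the fingers, y is the line along which they close (so a half turn about z gives the same grasp; the last joint's range is limited). The gripper opens to 85 mm and grips with 20 to 120 N. Pads are 22 mm wide; open, the fingers measure 114 mm over their backs; the gripper's body (76 mm by 85 mm) begins 54 mm behind the grasp point. The pads swing forward as they close: fully open they stand 13 mm farther back than shut.
Start: joints at [-66.119, 4.979, 10.078, 95.1, 0, 90], TCP at [0.223, -0.503, 0.231] pointing down, gripper open.
Joint ranges: [-179.16, 179.16], [-48.56, 103.87], [-65.8, 70.77], [-126.05, 130.52], [-82.76, 87.17], [-180, 180]. Speed limits (degrees/s): [127.2, 127.2, 147.25, 180, 180, 180].

## Interface

Orientations are given as [roll, pitch, yaw] about the fixed x, y, z axes, in that order (R = Rz(yaw) Ry(pitch) Rx(roll)).
In Python, from workcell import bot gives the robot as it stands.
- The arm moves only by the tool play_rows, never from a script. Its argument "steps" is a list that holds one entry, the list of rows, each a list of 4 numbers: the shift along the tool's x, y, z in m, then the turn about the tool's z in rad. In form: [[[tx, ty, tz, yaw], ...]]. A call has exactly 5 rows; each row shifts and turns the commanded pose from where the row before left it, along the tool's axes as they then stand; what a row does not reach is not made up. A row lasts 1/12 s, in which the tool goes at most 41.7 mm and 7.16 degrees, less where a joint would pass 70% of its speed; a pose out of reach is approached as far as the arm can. A call is refused whole if a number of a shift passes 0.0417 or a number of a turn 0.125, either way. A call with a gripper value outside its range is refused whole. "gripper" is the finger opening in m, from 0 to 0.0854, set as the call begins (left out, the last holds). The fingers move at their own pace and stop on an object; "squeeze" is the grip in N (left out, the last holds). Time passes only in rows, so rows that do not move let the fingers close, or fill a call up. It gives the time, the measured TCP pose, the force, the opening and the grip force at its end, in the units of the state.
- bot.get_obs(): the state, without advancing time (a new reading comes with each control period).
- bot.camera(name): name is "scene" or "top" or "wrist"; returns a dict with "img" (384x512x3 uint8, blue, green, red), "vfov" (degrees; the focal length in pixels is half the picture's height over the tangent of half this angle, whatever the lens; pixels are square), "cx", "cy" (the principal point, pixels), "xyz" and "attitude" of the camera in the world. Camera axes: x right, y down, z forward; pixel columns grow to the right and rows downward; lengths in m; the calibration is good to about 2 mm. A picture is of the moment at which its call begins. There is no depth.
- bot.job_done(): hands the job in; it is judged then, once.
The state is a dict: "time": time; "q": joint angles; "qd": joint speeds; "joint_efforts": joint torques, N m; "ee_pos": TCP position; "tcp_rot": TCP orientation; "wrist_force": force on the tool from outside, world axes, zero at the start; "torque": the same for the moment, N m; "opening": finger opening in m; "grasp_force": force on a finger pad.
Only numpy, scipy, OpenCV 4.12 (cv2) and the standard library are available. Lean on these libraries where they do the work, as an engineer would, in place of code of your own. Each camera call takes 0.05 s, during which the arm holds its last target. There are 200 camera calls.

## Working session

There is one attempt and no reset: what is moved stays moved. The work goes in short steps, Python scripts to look and compute and a tool call to move; the robot and the scene stay as the last step left them, time stands still between calls to the robot, and variables do not carry over. Pictures are saved under pics/ and viewed, at most 10 in all, crops included, and the job is handed in when it is done.

Besides the shell and the picture viewer there is one more tool, called after ">>>" as name(argument=value, ...) on one line, values as JSON. play_rows: Moves the arm, as the interface text tells. Its arguments: {"type":"object","properties":{"steps":{"type":"array","items":{"type":"array","items":{"type":"array","items":{"type":"number"}}}},"gripper":{"type":"number"},"squeeze":{"type":"number"}},"required":["steps"]}

```bash
mkdir -p pics; ls; cat > h.py <<'E'
import numpy as np, cv2
from scipy.spatial.transform import Rotation as R
from workcell import bot
def cam(n):
    c=bot.camera(n); 
    return c
def K(c):
    f=c["img"].shape[0]/2/np.tan(np.radians(c["vfov"])/2); return f
def rot(c):
    a=np.array(c["attitude"],float)
    return a if a.shape==(3,3) else R.from_euler('xyz',a,degrees=True).as_matrix()
def ray(c,u,v):
    f=K(c); d=rot(c)@np.array([(u-c["cx"])/f,(v-c["cy"])/f,1]); return np.array(c["xyz"]),d
def onz(c,u,v,z):
    o,d=ray(c,u,v); return o+d*(z-o[2])/d[2]
def proj(c,p):
    q=rot(c).T@(np.array(p)-np.array(c["xyz"])); f=K(c); return q[:2]/q[2]*f+[c["cx"],c["cy"]]
E
python3 - <<'E'
from h import *
for n in ("scene","top"):
    c=cam(n); print({k:v for k,v in c.items() if k!="img"})
    cv2.imwrite(f"pics/{n}0.png",cv2.resize(c["img"],(800,600),interpolation=cv2.INTER_CUBIC)); 
print(bot.get_obs())
E
```

```text
pics
{'vfov': 43.40085881380767, 'cx': 250.47420983935032, 'cy': 187.75060832168853, 'xyz': array([1.08300783, 0.82413398, 0.99390838]), 'attitude': array([-134.15324371,    0.25089006,  145.18559214])}
{'vfov': 43.90595940021957, 'cx': 250.56245490551981, 'cy': 192.348073630635, 'xyz': array([ 0.34955215, -0.00861376,  1.66455461]), 'attitude': array([-173.97579365,   -0.18000205,  -89.73724177])}
{'time': 0.1, 'q': array([-6.61193371e+01,  5.00814824e+00,  1.00367042e+01,  9.50996502e+01,
       -1.32264877e-04,  8.99995173e+01]), 'qd': array([-0.08001121,  0.0207305 ,  0.08408148,  0.06059861,  0.06571279,
       -0.05515884]), 'joint_efforts': array([-2.15729735e-03, -5.21562731e+01,  4.65651369e+01,  1.60469406e-02,
       -8.25914049e-05,  2.40198389e-06]), 'ee_pos': array([ 0.22256846, -0.50271388,  0.23063155]), 'tcp_rot': array([-1.79928906e+02,  1.31665798e-04,  2.38811458e+01]), 'wrist_force': array([-0.67247002, -0.32584121,  0.08116054]), 'torque': array([ 0.00097653, -0.01341723, -0.02804287]), 'grasp_force': 0.0, 'opening': 0.08522102358248619}
```

View pics/scene0.png

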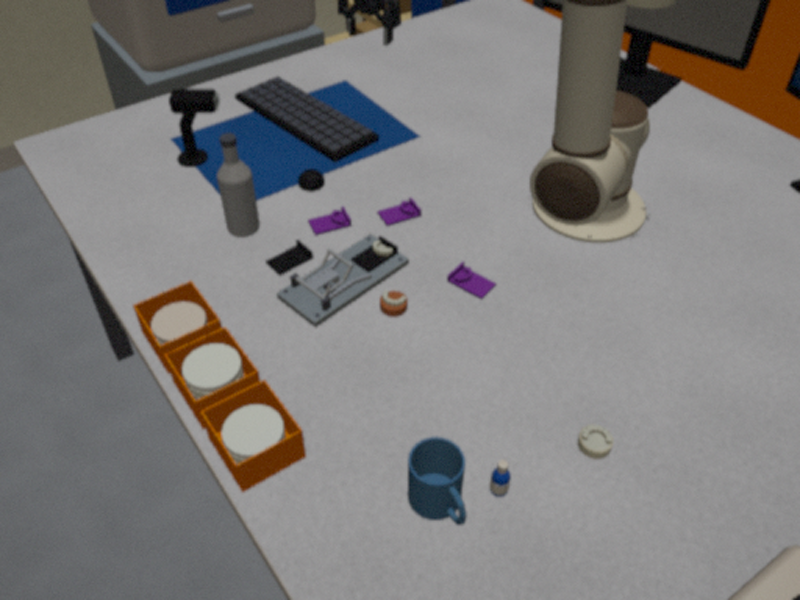

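View pics/top0.png

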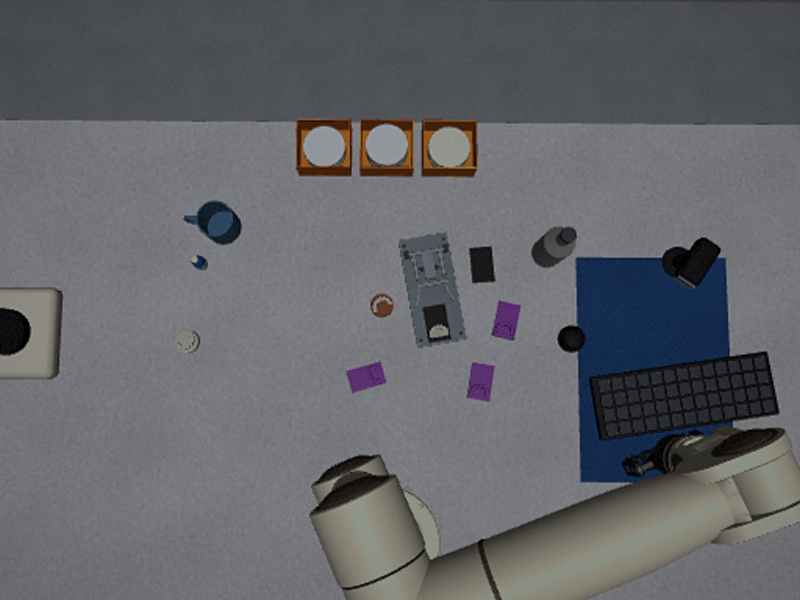

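The scene view shows the dock centrally, with the clip at its far end. In the top view its corners are near (399,240), (447,234), (466,342) and (417,347) at 800 px width, and the plate is at (437,322). The spare lies at (482,265) and the terracotta model at (382,305). The purple plates are decoys.

```bash
python3 - <<'E'
from h import *
c=cam("top"); im=c["img"]; s=512/800
for p in [(399,240),(447,234),(466,342),(417,347)]: print(p,onz(c,p[0]*s,p[1]*s,.016))
hsv=cv2.cvtColor(im,cv2.COLOR_BGR2HSV)
for p in [(407,300),(440,290),(380,340),(423,275),(350,250),(437,322)]:
    print(p,im[int(p[1]*s),int(p[0]*s)],hsv[int(p[1]*s),int(p[0]*s)])
roi=np.zeros(im.shape[:2],np.uint8); roi[140:230,245:305]=255
m=((hsv[...,1]>35)&(hsv[...,0]>90)&(hsv[...,0]<125)).astype(np.uint8)*255&roi
m=cv2.morphologyEx(m,cv2.MORPH_OPEN,np.ones((3,3)))
cs,_=cv2.findContours(m,0,2); k=max(cs,key=cv2.contourArea); r=cv2.minAreaRect(k); b=cv2.boxPoints(r)
print(r); P=np.array([onz(c,u,v,.016) for u,v in b]); print(P)
print([np.linalg.norm(P[i]-P[(i+1)%4]) for i in range(4)], P.mean(0))
cr=im[135:235,240:325]; cv2.imwrite("pics/topc.png",cv2.resize(cr,None,fx=6,fy=6,interpolation=cv2.INTER_CUBIC))
E
```

```text
(399, 240) [ 0.66040507 -0.0292087   0.016     ]
(447, 234) [ 0.67465053 -0.13711564  0.016     ]
(466, 342) [ 0.43202864 -0.1784222   0.016     ]
(417, 347) [ 0.42045283 -0.06988985  0.016     ]
(407, 300) [129 126 125] [113   8 129]
(440, 290) [91 84 77] [105  39  91]
(380, 340) [123 119 118] [114  10 123]
(423, 275) [93 86 79] [105  38  93]
(350, 250) [126 123 122] [113   8 126]
(437, 322) [25 24 25] [150  10  25]
((290.3414306640625, 202.5731658935547), (15.791709899902344, 8.503228187561035), 83.6598129272461)
[[ 0.51418356 -0.13368628  0.016     ]
 [ 0.51761127 -0.16311     0.016     ]
 [ 0.46293529 -0.16888971  0.016     ]
 [ 0.4595338  -0.13956605  0.016     ]]
[np.float64(0.029622694026305945), np.float64(0.05498061022808413), np.float64(0.02952027784630355), np.float64(0.05496515211945028)] [ 0.48856598 -0.15131301  0.016     ]
```

View pics/topc.png

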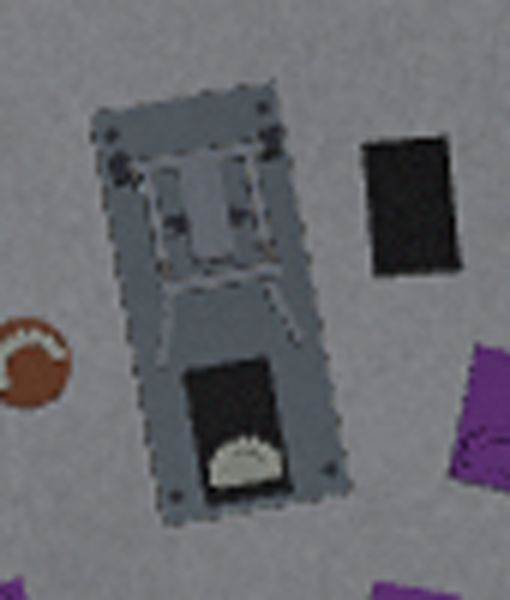

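The crop shows the clip bar at about (222,278), the rails flaring towards the plate, and the plate with its arch at (240,430). I'll move over the dock.

>>> play_rows(steps=[[[0.0287,-0.0159,-0.001,0],[0.0287,-0.0159,-0.001,0],[0.0287,-0.0159,-0.001,0],[0.0287,-0.0159,-0.001,0],[0.0287,-0.0159,-0.001,0]]])

```text
time: 0.57
ee_pos: [0.3222, -0.3708, 0.2361]
tcp_rot: [-180.0, 0.0, 23.9]
wrist_force: [0.5, -0.8, 0.0]
opening: 0.0854
grasp_force: 0.0
```

>>> play_rows(steps=[[[0.0287,-0.0159,-0.001,0],[0.0287,-0.0159,-0.001,0],[0.0287,-0.0159,-0.001,0],[0.0287,-0.0159,-0.001,0],[0.0287,-0.0159,-0.001,0]]])

```text
time: 0.98
ee_pos: [0.4213, -0.2398, 0.2412]
tcp_rot: [-180.0, 0.0, 23.9]
wrist_force: [0.9, -1.4, 0.3]
opening: 0.0856
grasp_force: 0.0
```

>>> play_rows(steps=[[[0.0287,-0.0159,-0.001,0],[0.0287,-0.0159,-0.001,0],[0.0287,-0.0159,-0.001,0],[0.0287,-0.0159,-0.001,0],[0.0287,-0.0159,-0.001,0]]])

```text
time: 1.4
ee_pos: [0.5204, -0.109, 0.2462]
tcp_rot: [-180.0, 0.0, 23.9]
wrist_force: [-0.1, -0.9, 0.6]
opening: 0.0854
grasp_force: 0.0
```

>>> play_rows(steps=[[[0,0,0,-0.11],[0,0,0,-0.11],[0,0,0,-0.11],[0,0,0,-0.11],[0,0,0,-0.11]]])

```text
time: 1.82
ee_pos: [0.5197, -0.1104, 0.246]
tcp_rot: [-180.0, 0.0, 55.7]
wrist_force: [-0.9, -0.1, 1.0]
opening: 0.0853
grasp_force: 0.0
```

>>> play_rows(steps=[[[0,0,0,-0.11],[0,0,0,-0.11],[0,0,0,-0.11],[0,0,0,-0.11],[0,0,0,-0.11]]])

```text
time: 2.23
ee_pos: [0.5197, -0.1105, 0.246]
tcp_rot: [-180.0, -0.0, 87.2]
wrist_force: [-0.6, 0.2, 0.5]
opening: 0.0855
grasp_force: 0.0
```

>>> play_rows(steps=[[[0,0,0,-0.11],[0,0,0,-0.11],[0,0,0,0],[0,0,0,0],[0,0,0,0]]], gripper=0.03)

```text
time: 2.65
ee_pos: [0.5197, -0.1105, 0.2462]
tcp_rot: [-180.0, -0.0, 99.3]
wrist_force: [-1.0, -0.4, -0.7]
opening: 0.03
grasp_force: 0.0
```

```bash
python3 - <<'E'
from h import *
c=cam("wrist"); print({k:v for k,v in c.items() if k!="img"})
cv2.imwrite("pics/w1.png",cv2.resize(c["img"],(800,600),interpolation=cv2.INTER_CUBIC)); np.save("w1.npy",c,allow_pickle=True)
o=bot.get_obs(); print(o["time"],o["ee_pos"],o["tcp_rot"],o["wrist_force"],o["opening"])
E
```

```text
{'vfov': 70.89432590593411, 'cx': 256.37384825055113, 'cy': 190.55189742685414, 'xyz': array([ 0.50849174, -0.03495182,  0.39042362]), 'attitude': array([ 1.62591893e+02, -7.68387116e-03,  9.33823229e+00])}
2.7 [ 0.51972669 -0.11054539  0.24619413] [-1.79992329e+02 -3.33506138e-03  9.93394009e+01] [ 0.15710093 -0.56720666 -0.20996655] 0.03021963905391706
```

View pics/w1.png

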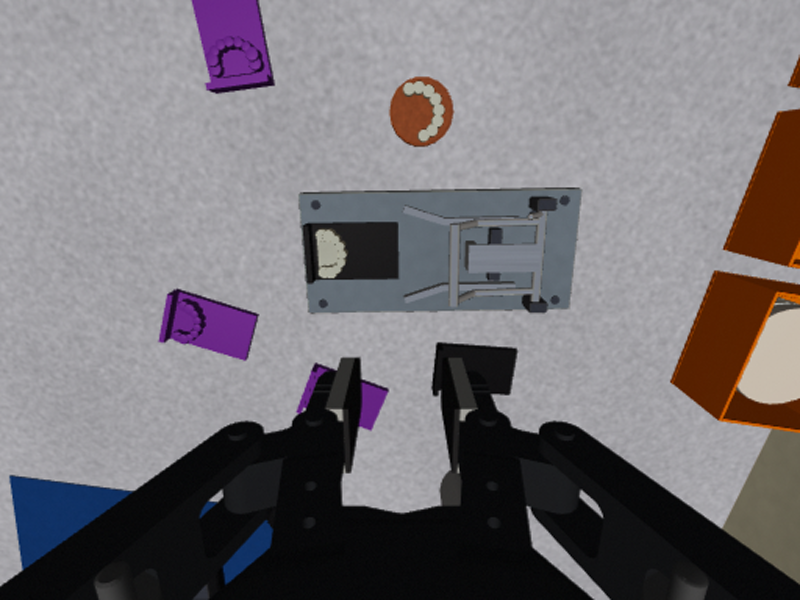

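The wrist view shows the bed with corners near (300,193), (580,188), (570,308) and (311,313). The bar runs (455,226)–(453,305). The plate's front edge is at x≈398 and its lip at x≈308. The backstop shows on both sides of the leaf at x≈490. Next I'll turn these into positions.

```bash
cat > m.py <<'E'
from h import *
c=np.load("w1.npy",allow_pickle=True).item(); im=c["img"]; s=512/800
hsv=cv2.cvtColor(im,cv2.COLOR_BGR2HSV)
roi=np.zeros(im.shape[:2],np.uint8); roi[110:207,180:380]=255
m=cv2.inRange(hsv,(90,30,20),(125,255,200))&roi
m=cv2.morphologyEx(m,cv2.MORPH_CLOSE,np.ones((9,9)));m=cv2.morphologyEx(m,cv2.MORPH_OPEN,np.ones((5,5)))
k=max(cv2.findContours(m,0,2)[0],key=cv2.contourArea)
P=np.array([onz(c,u,v,.016)[:2] for u,v in k[:,0,:]],np.float32)
r=cv2.minAreaRect(P*1000); print("bed rect",r)
for p in [(300,193),(580,188),(570,308),(311,313)]: print("corner",onz(c,p[0]*s,p[1]*s,.016)[:2])
yaw=np.radians(r[2]); yaw=yaw if abs(yaw)<.5 else yaw-np.pi/2
C=np.array(r[0])/1000; ex=np.array([np.cos(yaw),np.sin(yaw)]); ey=np.array([-ex[1],ex[0]]); O=C+.0225*ex
print("yaw",np.degrees(yaw),"O",O)
def D(p,z): 
    w=onz(c,p[0]*s,p[1]*s,z)[:2]-O; return np.round(1000*np.array([w@ex,w@ey]),1)
for n,p,z in [("bar+",(455,226),.064),("bar-",(453,305),.064),("front+",(398,222),.022),("front-",(399,279),.022),("lip+",(304,226),.034),("lip-",(309,282),.034),("bs+",(489,240),.028),("bs-",(487,288),.028),("leafend",(468,258),.04)]: print(n,D(p,z))
E
python3 m.py
```

```text
bed rect ((554.65087890625, -103.872802734375), (244.00465393066406, 109.8254165649414), 9.337810516357422)
corner [ 0.42646967 -0.07131808]
corner [ 0.66394122 -0.02802858]
corner [ 0.68609811 -0.13495288]
corner [ 0.44677943 -0.17933549]
yaw 9.337810516357422 O [ 0.57685273 -0.10022206]
bar+ [-14.9  31.1]
bar- [-14.  -33.1]
front+ [-59.1  28.8]
front- [-58.2 -22.3]
lip+ [-138.1   27. ]
lip- [-137.1  -21.8]
bs+ [19.6 14.2]
bs- [ 20.5 -29. ]
leafend [0.2 0.9]
```

```bash
cat >> m.py <<'E'
print("---refit")
L=np.array([(p-O)@np.array([ex,ey]).T for p in P])*1000
def fit(sel):
    vx,vy,x,y=cv2.fitLine(L[sel].astype(np.float32),cv2.DIST_HUBER,0,.01,.01).ravel(); return vx,vy,x,y
mid=(L[:,0]>-125)&(L[:,0]<80)
t=fit(mid&(L[:,1]>45)); b=fit(mid&(L[:,1]<-45))
a=[np.degrees(np.arctan(q[1]/q[0])) for q in (t,b)]; 
my=(np.abs(L[:,1])<40); n=fit(my&(L[:,0]<-135)); f=fit(my&(L[:,0]>90)); a2=[-np.degrees(np.arctan(q[0]/q[1])) for q in (n,f)]
print(a,a2,t[2:],b[2:],n[2:],f[2:])
da=np.radians(np.mean(a)); yaw+=da
cl=np.array([ (n[2]+f[2])/2+22.5, (t[3]+b[3])/2+ np.tan(da)*((n[2]+f[2])/2+22.5-(t[2]+b[2])/2)])/1000
O=O+cl[0]*ex+cl[1]*ey
ex=np.array([np.cos(yaw),np.sin(yaw)]); ey=np.array([-ex[1],ex[0]])
print("yaw",np.degrees(yaw),"O",O)
for n,p,z in [("bar+",(455,226),.064),("bar-",(453,305),.064),("front+",(398,222),.022),("front-",(399,279),.022),("lip+",(304,226),.034),("lip-",(309,282),.034),("bs+",(489,240),.028),("bs-",(487,288),.028),("leafend",(468,258),.04)]: print(n,D(p,z))
B=O-.015*ex; o=bot.get_obs(); d=B-o["ee_pos"][:2]; y=np.radians(o["tcp_rot"][2])
print("bar world",B,"tool x,y",d@[np.cos(y),np.sin(y)],d@[np.sin(y),-np.cos(y)])
np.savez("dock.npz",O=O,yaw=yaw)
E
python3 m.py | sed -n '/refit/,$p'
```

```text
---refit
[np.float32(0.9836016), np.float32(0.043371186)] [np.float32(5.629869), np.float32(1.4746627)] (np.float32(-39.601673), np.float32(52.94628)) (np.float32(12.278825), np.float32(-53.53014)) (np.float32(-139.60773), np.float32(-15.866657)) (np.float32(98.32247), np.float32(1.7881228))
yaw 9.851296881082988 O [ 0.57871029 -0.10007152]
bar+ [-16.5  31.4]
bar- [-16.2 -32.8]
front+ [-60.7  29.5]
front- [-60.3 -21.6]
lip+ [-139.7   28.4]
lip- [-139.1  -20.4]
bs+ [17.9 14.1]
bs- [ 18.4 -29. ]
leafend [-1.6  1. ]
bar world [ 0.56393146 -0.10263789] tool x,y 0.0006290240533389736 0.04490205924906631
```

>>> play_rows(steps=[[[0,0.0088,0.026,-0.0125],[0,0.0088,0.026,0],[0,0.0088,0.026,0],[0,0.0088,0.026,0],[0,0.0087,0.026,0]]], gripper=0.026)

```text
time: 3.12
ee_pos: [0.5633, -0.1028, 0.1151]
tcp_rot: [180.0, 0.0, 100.1]
wrist_force: [-0.8, 0.3, 0.3]
opening: 0.0258
grasp_force: 0.0
```

>>> play_rows(steps=[[[0,0,0.01,0],[0,0,0.006,0],[0,0,0,0],[0,0,0,0],[0,0,0,0]]])

```text
time: 3.53
ee_pos: [0.5635, -0.1031, 0.1022]
tcp_rot: [179.9, 0.1, 100.2]
wrist_force: [0.2, 0.7, 0.3]
opening: 0.0263
grasp_force: 0.0
```

```bash
python3 - <<'E'
from h import *
c=cam("wrist"); np.save("w2.npy",c,allow_pickle=True)
cv2.imwrite("pics/w2.png",cv2.resize(c["img"],(800,600),interpolation=cv2.INTER_CUBIC))
o=bot.get_obs(); print(o["ee_pos"],o["tcp_rot"],o["wrist_force"])
y=np.radians(100); B=np.array([.563,-.1033])
for a in (-.033,.033): print(proj(c,[B[0]+a*np.cos(y),B[1]+a*np.sin(y),.064])*800/512)
E
```

```text
[ 0.56354195 -0.1031132   0.10215904] [1.79860022e+02 5.42068781e-02 1.00202142e+02] [0.36636918 0.33141061 0.12270184]
[396.58390303 399.20446772]
[396.75594577 268.14403967]
```

View pics/w2.png

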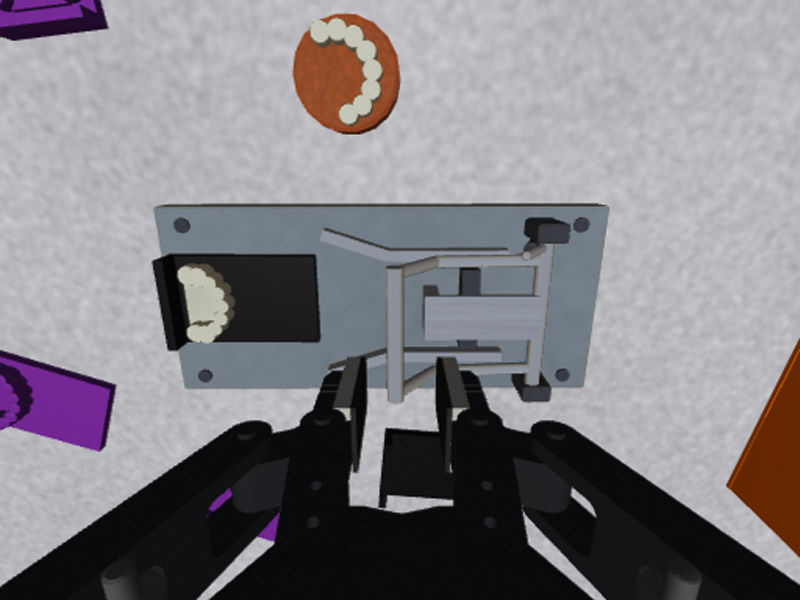

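The bar at (396,268)–(396,400) matches the prediction and sits between the fingers. I'll descend and grip it.

>>> play_rows(steps=[[[0,0,0.013,0],[0,0,0.013,0],[0,0,0.013,0],[0,0,0.013,0],[0,0,0,0]]])

```text
time: 4.0
ee_pos: [0.561, -0.1025, 0.0442]
tcp_rot: [-179.7, -0.1, 100.2]
wrist_force: [-0.0, 0.4, -0.5]
opening: 0.026
grasp_force: 0.0
```

>>> play_rows(steps=[[[0,0,0,0],[0,0,0,0],[0,0,0,0],[0,0,0,0],[0,0,0,0]]], gripper=0.004, squeeze=30)

```text
time: 4.42
ee_pos: [0.561, -0.103, 0.0479]
tcp_rot: [-179.8, -0.0, 100.2]
wrist_force: [-9.4, -1.0, -1.2]
opening: 0.0065
grasp_force: 29.6
```

```bash
python3 -c "
import numpy as np
t=np.linspace(0,1.28,21);p=np.radians(159.53)-t;x=80.06*np.cos(p);z=80.06*np.sin(p)
d=np.c_[0*t[1:],np.diff(x),-np.diff(z),0*t[1:]].round(4)
for i in range(4):print(d[5*i:5*i+5].tolist())
print(x[-1]-x[0],z[-1]-z[0])"
```

```text
[[0.0, 1.9442, -4.7397, 0.0], [0.0, 2.2434, -4.6057, 0.0], [0.0, 2.5333, -4.4527, 0.0], [0.0, 2.8129, -4.2816, 0.0], [0.0, 3.081, -4.0929, 0.0]]
[[0.0, 3.3365, -3.8875, 0.0], [0.0, 3.5783, -3.6662, 0.0], [0.0, 3.8054, -3.4298, 0.0], [0.0, 4.017, -3.1794, 0.0], [0.0, 4.2121, -2.916, 0.0]]
[[0.0, 4.39, -2.6406, 0.0], [0.0, 4.5499, -2.3544, 0.0], [0.0, 4.6911, -2.0586, 0.0], [0.0, 4.8132, -1.7544, 0.0], [0.0, 4.9156, -1.443, 0.0]]
[[0.0, 4.9978, -1.1256, 0.0], [0.0, 5.0595, -0.8037, 0.0], [0.0, 5.1006, -0.4784, 0.0], [0.0, 5.1207, -0.1512, 0.0], [0.0, 5.1199, 0.1766, 0.0]]
80.32252140383785 51.88485401026525
```

>>> play_rows(steps=[[[0,0.0019,-0.0047,0],[0,0.0022,-0.0046,0],[0,0.0025,-0.0045,0],[0,0.0028,-0.0043,0],[0,0.0031,-0.0041,0]]])

```text
time: 4.83
ee_pos: [0.5733, -0.1008, 0.0708]
tcp_rot: [-179.8, -0.0, 100.2]
wrist_force: [-10.2, 0.3, 2.1]
opening: 0.0064
grasp_force: 29.4
```

>>> play_rows(steps=[[[0,0.0033,-0.0039,0],[0,0.0036,-0.0037,0],[0,0.0038,-0.0034,0],[0,0.004,-0.0032,0],[0,0.0042,-0.0029,0]]])

```text
time: 5.25
ee_pos: [0.5928, -0.0973, 0.0894]
tcp_rot: [-179.9, -0.0, 100.2]
wrist_force: [-11.5, 1.3, 13.2]
opening: 0.0068
grasp_force: 29.7
```

>>> play_rows(steps=[[[0,0.0034,-0.0031,0],[0,0.0038,-0.0028,0],[0,0.0043,-0.0023,0],[0,0.0048,-0.0018,0],[0,0.0049,-0.0014,0]]])

```text
time: 5.67
ee_pos: [0.6154, -0.0932, 0.0998]
tcp_rot: [179.9, -0.0, 100.2]
wrist_force: [0.7, 3.0, -4.0]
opening: 0.0064
grasp_force: 29.4
```

```bash
python3 - <<'E'
from h import *
o=bot.get_obs(); print(o["ee_pos"],o["wrist_force"],o["opening"])
E
```

```text
[ 0.61542904 -0.09320632  0.09983006] [ 0.70853169  2.99812691 -3.98989787] 0.006380972566116391
```

>>> play_rows(steps=[[[0,0.005,-0.0011,0],[0,0.0051,-0.0008,0],[0,0.0051,-0.0005,0],[0,0.0051,-0.0002,0],[0,0.004,0.0001,0]]])

```text
time: 6.08
ee_pos: [0.6395, -0.0889, 0.1014]
tcp_rot: [180.0, -0.0, 100.2]
wrist_force: [0.9, 3.6, -5.3]
opening: 0.0062
grasp_force: 29.4
```

>>> play_rows(steps=[[[0,0,0,0],[0,0,0,0],[0,0,0,0],[0,0,0,0],[0,0,0,0]]], gripper=0.03)

```text
time: 6.5
ee_pos: [0.6384, -0.0895, 0.1015]
tcp_rot: [-180.0, 0.0, 100.2]
wrist_force: [-0.3, 0.4, -0.3]
opening: 0.0299
grasp_force: 0.0
```

```bash
python3 - <<'E'
from h import *
c=cam("wrist"); np.save("w3.npy",c,allow_pickle=True)
cv2.imwrite("pics/w3.png",cv2.resize(c["img"],(800,600),interpolation=cv2.INTER_CUBIC))
o=bot.get_obs(); print(o["ee_pos"],o["tcp_rot"],o["wrist_force"])
E
```

```text
[ 0.63848347 -0.08944816  0.10154782] [-1.79999315e+02  1.07801511e-02  1.00210217e+02] [-0.43824742 -0.38007445 -0.40478398]
```

View pics/w3.png

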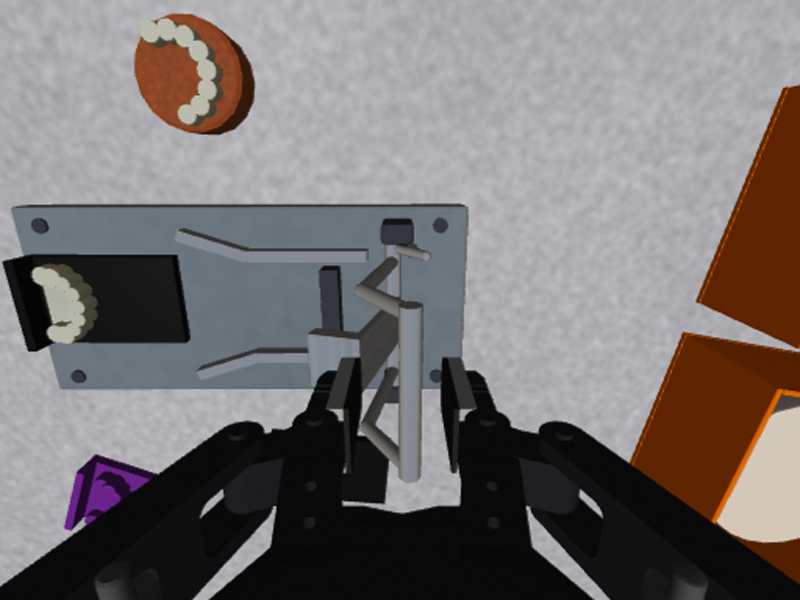

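The clip stands up by itself, with the bar at (410,305)–(410,480). No force reads on the tool. Next I'll move behind the plate's lip.

>>> play_rows(steps=[[[0,0,-0.035,0],[0,0,-0.035,0],[0.0006,-0.0283,0,0],[0.0006,-0.0283,0,0],[0.0006,-0.0283,0,0]]])

```text
time: 6.97
ee_pos: [0.5543, -0.1027, 0.172]
tcp_rot: [179.9, 0.0, 100.2]
wrist_force: [-0.7, -0.6, -0.2]
opening: 0.0302
grasp_force: 0.0
```

>>> play_rows(steps=[[[0.0006,-0.0283,0,0],[0.0006,-0.0283,0,0],[0.0006,-0.0283,0,0],[0.0006,-0.0283,0,0],[0.0006,-0.0279,0,0]]])

```text
time: 7.38
ee_pos: [0.4139, -0.1247, 0.1715]
tcp_rot: [180.0, 0.0, 100.2]
wrist_force: [-0.5, -0.9, 0.0]
opening: 0.0302
grasp_force: 0.0
```

>>> play_rows(steps=[[[0,0,0,0.105],[0,0,0,0.105],[0,0,0,0.105],[0,0,0,0.105],[0,0,0,0.105]]], gripper=0.016)

```text
time: 7.8
ee_pos: [0.4152, -0.1247, 0.1718]
tcp_rot: [180.0, 0.0, 69.8]
wrist_force: [-0.1, 0.4, 0.7]
opening: 0.0162
grasp_force: 0.0
```

>>> play_rows(steps=[[[0,0,0,0.105],[0,0,0,0.105],[0,0,0,0.105],[0,0,0,0.105],[0,0,0,0.105]]])

```text
time: 8.22
ee_pos: [0.4153, -0.1247, 0.1717]
tcp_rot: [180.0, -0.0, 39.8]
wrist_force: [0.3, -0.1, -0.7]
opening: 0.0161
grasp_force: 0.0
```

>>> play_rows(steps=[[[0,0,0.013,0.105],[0,0,0.013,0.105],[0,0,0.013,0.105],[0,0,0.013,0.105],[0,0,0.013,0.105]]])

```text
time: 8.63
ee_pos: [0.4152, -0.1247, 0.106]
tcp_rot: [180.0, -0.0, 9.7]
wrist_force: [0.1, 0.0, -0.8]
opening: 0.0158
grasp_force: 0.0
```

>>> play_rows(steps=[[[0,0,0.013,0],[0,0,0.01,0],[0,0,0,0],[0,0,0,0],[0,0,0,0]]])

```text
time: 9.05
ee_pos: [0.4157, -0.1247, 0.0843]
tcp_rot: [180.0, -0.0, 10.0]
wrist_force: [0.2, -0.5, 0.3]
opening: 0.0158
grasp_force: 0.0
```

```bash
python3 - <<'E'
from h import *
c=cam("wrist"); np.save("w4.npy",c,allow_pickle=True)
cv2.imwrite("pics/w4.png",cv2.resize(c["img"],(800,600),interpolation=cv2.INTER_CUBIC))
o=bot.get_obs(); print(o["time"],o["ee_pos"],o["tcp_rot"],o["wrist_force"])
for x,y in [(-80,38),(-80,-38),(100,55),(100,-55),(-55,38)]:
    a=np.radians(10); print(x,y,proj(c,[.5775+(x*np.cos(a)-y*np.sin(a))/1e3,-.1009+(x*np.sin(a)+y*np.cos(a))/1e3,.016])*800/512)
E
```

```text
9.1 [ 0.41582151 -0.12477121  0.08441433] [ 1.79966109e+02 -6.69040797e-02  1.00044984e+01] [-0.17478535 -0.60387464  0.15363794]
-80 38 [330.32213702 153.04335939]
-80 -38 [489.5371292 153.1649983]
100 55 [ 256.38707234 -391.20453994]
100 -55 [ 571.1133352  -391.17312336]
-55 38 [327.6485783   95.55665063]
```

View pics/w4.png

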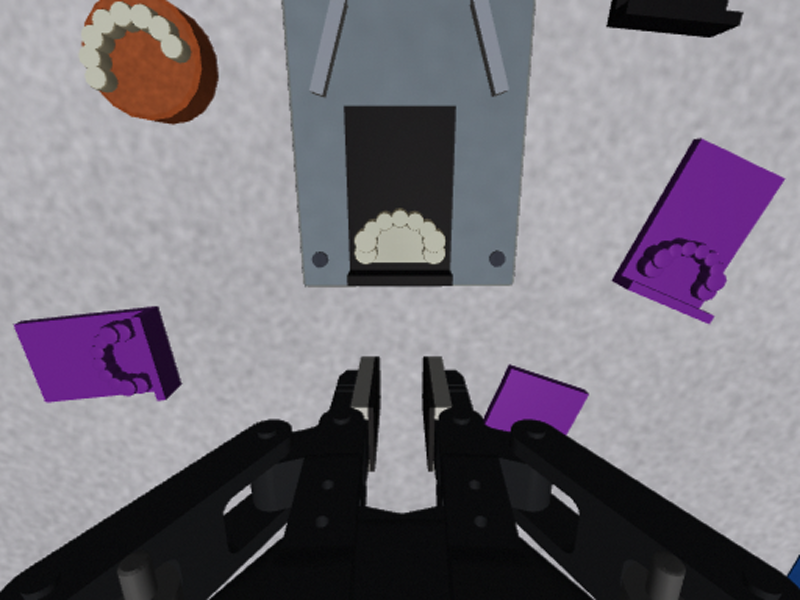

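```bash
python3 - <<'E'
from h import *
c=np.load("w4.npy",allow_pickle=True).item(); s=.64; O=np.array([.5775,-.1009]); a=np.radians(10); ex=np.array([np.cos(a),np.sin(a)]);ey=np.array([-ex[1],ex[0]])
def D(u,v,z):
    w=onz(c,u*s,v*s,z)[:2]-O; return (1000*np.array([w@ex,w@ey])).round(1)
print("purple",D(487,415,0),D(510,366,0),"lip",D(348,285,.020),D(453,285,.020),"liptop",D(348,271,.034),D(452,271,.034),"front",D(344,106,.022),D(456,106,.022),"bedend",D(304,286,.016),D(514,286,.016))
c=np.load("w3.npy",allow_pickle=True).item()
print("backstop face",D(321,268,.028),"+y end; bar",D(411,306,.116),D(411,478,.116),"bedcorner",D(12,207,.016),D(467,206,.016))
E
```

```text
purple [-233.9  -49.5] [-200.2  -61.1] lip [-144.3   31.4] [-144.2  -22.5] liptop [-133.4   29.4] [-133.4  -20. ] front [-60.1  29.9] [-60.1 -20.4] bedend [-146.   55.] [-145.9  -55. ]
backstop face [21.  25.1] +y end; bar [66.4 33.6] [ 67.2 -34.1] bedcorner [-144.9   55. ] [98.5 56.5]
```

The w4 view shows the plate square to the dock: front edge at row 106, lip at row 285, centre 4–5 mm to +y. The fingers line up with it. I'll descend and make contact gently.

>>> play_rows(steps=[[[0,0,0.02,0],[0,0,0.02,0],[0,0,0.015,0],[0,0,0.007,0],[0,0,0,0]]])

```text
time: 9.52
ee_pos: [0.4148, -0.1245, 0.0206]
tcp_rot: [-180.0, 0.1, 10.0]
wrist_force: [-0.5, -0.1, 0.1]
opening: 0.0163
grasp_force: 0.0
```

>>> play_rows(steps=[[[0.002,0,0,0],[0.002,0,0,0],[0.002,0,0,0],[0.001,0,0,0],[0.001,0,0,0]]])

```text
time: 9.93
ee_pos: [0.4238, -0.1233, 0.022]
tcp_rot: [180.0, -0.0, 10.0]
wrist_force: [-0.0, -0.2, -0.3]
opening: 0.0163
grasp_force: 0.0
```

>>> play_rows(steps=[[[0.001,0,0,0],[0.001,0,0,0],[0.001,0,0,0],[0.001,0,0,0],[0.001,0,0,0]]])

```text
time: 10.35
ee_pos: [0.428, -0.1224, 0.0215]
tcp_rot: [-180.0, 0.0, 10.0]
wrist_force: [-2.3, -0.6, 1.7]
opening: 0.016
grasp_force: 1.2
```

>>> play_rows(steps=[[[0.001,0,0,0],[0.001,0,0,0],[0.001,0,0,0],[0.001,0,0,0],[0.001,0,0,0]]])

```text
time: 10.77
ee_pos: [0.4332, -0.1215, 0.0215]
tcp_rot: [-180.0, 0.0, 10.0]
wrist_force: [-3.0, -0.6, 2.0]
opening: 0.0158
grasp_force: 1.2
```

>>> play_rows(steps=[[[0.002,0.0002,0,0],[0.002,0.0003,0,0],[0.003,0.0004,0,0],[0.003,0.0004,0,0],[0.003,0.0004,0,0]]])

```text
time: 11.18
ee_pos: [0.4466, -0.1209, 0.0215]
tcp_rot: [-180.0, -0.0, 10.0]
wrist_force: [-2.8, -1.0, 2.4]
opening: 0.016
grasp_force: 1.1
```

>>> play_rows(steps=[[[0.003,0.0004,0,0],[0.003,0.0004,0,0],[0.003,0.0004,0,0],[0.003,0.0004,0,0],[0.003,0.0004,0,0]]])

```text
time: 11.6
ee_pos: [0.4617, -0.1202, 0.0215]
tcp_rot: [-180.0, -0.0, 10.0]
wrist_force: [-2.4, -0.2, 2.9]
opening: 0.0157
grasp_force: 1.1
```

>>> play_rows(steps=[[[0.002,0.0003,0,0],[0.002,0.0003,0,0],[0.002,0.0003,0,0],[0.002,0.0002,0,0],[0.002,0,0,0]]])

```text
time: 12.02
ee_pos: [0.4716, -0.1197, 0.0215]
tcp_rot: [180.0, -0.0, 10.0]
wrist_force: [-1.6, -0.5, 1.4]
opening: 0.0159
grasp_force: 0.9
```

```bash
python3 - <<'E'
from h import *
c=cam("wrist"); np.save("w5.npy",c,allow_pickle=True)
cv2.imwrite("pics/w5.png",cv2.resize(c["img"],(800,600),interpolation=cv2.INTER_CUBIC))
o=bot.get_obs(); print(o["time"],o["ee_pos"],o["tcp_rot"],o["wrist_force"])
E
```

```text
12.0667 [ 0.47192222 -0.11959991  0.02147338] [ 1.79994745e+02 -2.61462375e-02  9.98653411e+00] [-0.38915862  0.54337332  0.08235665]
```

View pics/w5.png

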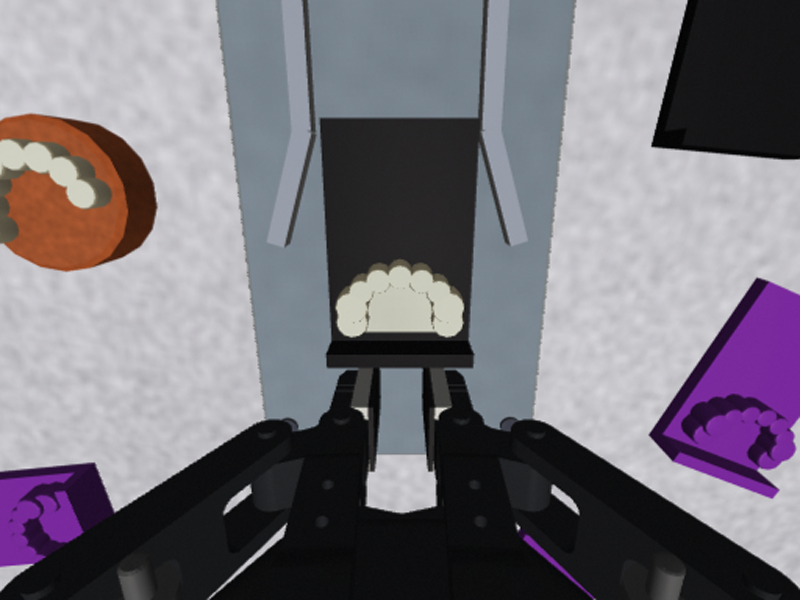

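The plate's front edge at row 118 is inside the parallel rails. It runs straight, with about 1 mm clear on each side. I'll keep pushing.

>>> play_rows(steps=[[[0.002,0,0,0],[0.002,0,0,0],[0.002,0,0,0],[0.002,0,0,0],[0.002,0,0,0]]])

```text
time: 12.48
ee_pos: [0.4814, -0.1178, 0.0214]
tcp_rot: [-180.0, 0.0, 10.0]
wrist_force: [-1.2, 0.0, 0.2]
opening: 0.0163
grasp_force: 0.7
```

>>> play_rows(steps=[[[0.002,0,0,0],[0.002,0,0,0],[0.002,0,0,0],[0.002,0,0,0],[0.002,0,0,0]]])

```text
time: 12.9
ee_pos: [0.4913, -0.1161, 0.0214]
tcp_rot: [-180.0, 0.0, 10.0]
wrist_force: [-1.3, -0.5, 0.4]
opening: 0.016
grasp_force: 0.5
```

>>> play_rows(steps=[[[0.002,0,0,0],[0.002,0,0,0],[0.0015,0,0,0],[0.0015,0,0,0],[0.001,0,0,0]]])

```text
time: 13.32
ee_pos: [0.4991, -0.1147, 0.0215]
tcp_rot: [-180.0, -0.0, 10.0]
wrist_force: [-1.2, 0.5, -1.6]
opening: 0.016
grasp_force: 0.6
```

>>> play_rows(steps=[[[0.001,0,0,0],[0.001,0,0,0],[0.001,0,0,0],[0.001,0,0,0],[0.001,0,0,0]]])

```text
time: 13.73
ee_pos: [0.504, -0.1139, 0.0215]
tcp_rot: [-180.0, -0.0, 10.0]
wrist_force: [-1.0, 0.5, -0.6]
opening: 0.0158
grasp_force: 0.4
```

>>> play_rows(steps=[[[0.0007,0,0,0],[0.0007,0,0,0],[0.0007,0,0,0],[0.0007,0,0,0],[0.0007,0,0,0]]])

```text
time: 14.15
ee_pos: [0.506, -0.1135, 0.0214]
tcp_rot: [180.0, 0.2, 10.0]
wrist_force: [-11.5, -1.7, 6.8]
opening: 0.0158
grasp_force: 5.9
```

>>> play_rows(steps=[[[0.0005,0,0,0],[0.0005,0,0,0],[0.0005,0,0,0],[0.0005,0,0,0],[0.0005,0,0,0]]])

```text
time: 14.57
ee_pos: [0.5061, -0.1135, 0.0214]
tcp_rot: [180.0, 0.4, 9.9]
wrist_force: [-23.0, -4.6, 14.9]
opening: 0.016
grasp_force: 12.2
```

The plate is firmly on the backstop: 23 N with no advance. I'll back off gently, rise and go to the raised bar.

>>> play_rows(steps=[[[-0.001,0,0,0],[-0.001,0,0,0],[-0.001,0,0,0],[-0.001,0,0,0],[-0.001,0,0,0]]])

```text
time: 14.98
ee_pos: [0.5052, -0.1137, 0.0217]
tcp_rot: [180.0, -0.1, 10.0]
wrist_force: [0.6, 0.3, 0.1]
opening: 0.0156
grasp_force: 0.0
```

>>> play_rows(steps=[[[-0.005,0,0,0],[-0.01,0,0,0],[0,0,-0.03,0],[0,0,-0.04,0],[0,0,-0.04,0]]])

```text
time: 15.4
ee_pos: [0.4884, -0.1162, 0.132]
tcp_rot: [-179.9, 0.1, 10.0]
wrist_force: [1.5, -0.9, 0.7]
opening: 0.0161
grasp_force: 0.0
```

>>> play_rows(steps=[[[0,0,-0.04,0],[0,0,-0.03,-0.105],[0,0,0,-0.105],[0,0,0,-0.105],[0,0,0,-0.105]]], gripper=0.03)

```text
time: 15.82
ee_pos: [0.4898, -0.1165, 0.2023]
tcp_rot: [179.9, -0.1, 34.3]
wrist_force: [-0.5, -0.2, 0.3]
opening: 0.0303
grasp_force: 0.0
```

>>> play_rows(steps=[[[0,0,0,-0.105],[0,0,0,-0.105],[0,0,0,-0.105],[0,0,0,-0.105],[0,0,0,-0.105]]])

```text
time: 16.23
ee_pos: [0.4894, -0.1164, 0.2015]
tcp_rot: [180.0, -0.0, 64.4]
wrist_force: [0.4, 0.0, -0.4]
opening: 0.0298
grasp_force: 0.0
```

>>> play_rows(steps=[[[0,0,0,-0.105],[0,0,0,-0.105],[0,0,0,-0.105],[0,0,0,-0.105],[0,0,0,-0.105]]])

```text
time: 16.65
ee_pos: [0.4894, -0.1164, 0.2015]
tcp_rot: [-180.0, -0.0, 94.5]
wrist_force: [0.1, -0.4, 0.3]
opening: 0.0299
grasp_force: 0.0
```

>>> play_rows(steps=[[[0,0.02,0,-0.105],[0,0.03,0,0],[0,0.03,0,0],[0,0.03,0,0],[0,0.03,0,0]]])

```text
time: 17.07
ee_pos: [0.6288, -0.0934, 0.2016]
tcp_rot: [180.0, 0.0, 100.2]
wrist_force: [0.2, 0.3, 1.5]
opening: 0.0301
grasp_force: 0.0
```

>>> play_rows(steps=[[[0,0.015,0,0],[0,0,0,0],[0,0,0,0],[0,0,0,0],[0,0,0,0]]])

```text
time: 17.48
ee_pos: [0.642, -0.0912, 0.2021]
tcp_rot: [180.0, 0.0, 100.2]
wrist_force: [-0.3, 0.4, -0.3]
opening: 0.0303
grasp_force: 0.0
```

```bash
python3 - <<'E'
from h import *
c=cam("wrist"); np.save("w6.npy",c,allow_pickle=True)
cv2.imwrite("pics/w6.png",cv2.resize(c["img"],(800,600),interpolation=cv2.INTER_CUBIC))
o=bot.get_obs(); print(o["time"],o["ee_pos"],o["tcp_rot"],o["wrist_force"])
y=np.radians(o["tcp_rot"][2]); d=np.array([.6434,-.0893])-o["ee_pos"][:2]
print("to bar tool x,y",d@[np.cos(y),np.sin(y)],d@[np.sin(y),-np.cos(y)])
a=np.radians(10)
for x,yy,z in [(66.9,33,116),(66.9,-33,116),(20.5,20,22)]:
    print(x,yy,proj(c,[.5775+(x*np.cos(a)-yy*np.sin(a))/1e3,-.1009+(x*np.sin(a)+yy*np.cos(a))/1e3,z/1e3])*800/512)
E
```

```text
17.5333 [ 0.64207327 -0.09122384  0.20220489] [1.79966720e+02 1.28749634e-02 1.00202528e+02] [-0.91730726 -0.0362676   0.27925096]
to bar tool x,y 0.0016584197944658145 0.0016465184928244822
66.9 33 [401.63828826 244.92178712]
66.9 -33 [401.09956647 354.35426711]
20.5 20 [341.15831194 239.49248888]
```

View pics/w6.png

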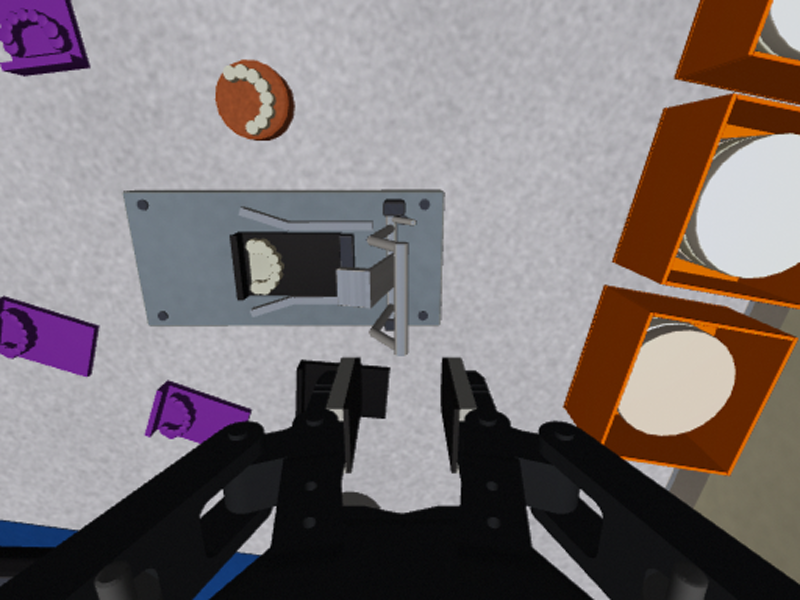

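The plate meets the backstop at (341,250), and the bar is at (401,245)–(401,354) as predicted. I'll descend, grip it and bring it down the arc.

>>> play_rows(steps=[[[0.0015,0.0015,0.03,0],[0,0,0.03,0],[0,0,0.02,0],[0,0,0.015,0],[0,0,0.0055,0]]])

```text
time: 17.95
ee_pos: [0.6423, -0.0892, 0.0986]
tcp_rot: [-179.8, -0.1, 100.2]
wrist_force: [-0.2, -0.1, -0.8]
opening: 0.0301
grasp_force: 0.0
```

>>> play_rows(steps=[[[0,0,0,0],[0,0,0,0],[0,0,0,0],[0,0,0,0],[0,0,0,0]]], gripper=0.004)

```text
time: 18.37
ee_pos: [0.6419, -0.0896, 0.1016]
tcp_rot: [-179.8, -0.0, 100.2]
wrist_force: [-12.5, -1.7, -2.0]
opening: 0.0065
grasp_force: 29.4
```

```bash
python3 - <<'E'
from h import *
o=bot.get_obs(); print(o["time"],o["ee_pos"],o["tcp_rot"],o["wrist_force"],o["opening"],o["grasp_force"])
t=np.linspace(1.3,.08,26);p=np.radians(159.53)-t;x=80.06*np.cos(p);z=80.06*np.sin(p)
d=np.c_[np.diff(x),-np.diff(z)].round(1)
for i in range(5):print(d[5*i:5*i+5].tolist())
print(x[-1]-x[0],z[-1]-z[0])
E
```

```text
18.3667 [ 0.6419137  -0.08963543  0.10160984] [-1.79764802e+02 -7.70259079e-03  1.00194387e+02] [-12.53516701  -1.65487426  -2.04107161] 0.006534800983735292 29.41865622997284
[[-3.9, -0.2], [-3.9, -0.1], [-3.9, 0.1], [-3.9, 0.3], [-3.9, 0.5]]
[[-3.8, 0.7], [-3.8, 0.9], [-3.8, 1.1], [-3.7, 1.3], [-3.6, 1.4]]
[[-3.6, 1.6], [-3.5, 1.8], [-3.4, 2.0], [-3.3, 2.1], [-3.2, 2.3]]
[[-3.1, 2.4], [-2.9, 2.6], [-2.8, 2.7], [-2.7, 2.8], [-2.5, 3.0]]
[[-2.4, 3.1], [-2.2, 3.2], [-2.1, 3.3], [-1.9, 3.4], [-1.7, 3.5]]
-79.44164991032885 -45.85810107386378
```

>>> play_rows(steps=[[[0,-0.0044,-0.0002,0],[0,-0.0044,-0.0001,0],[0,-0.0044,0.0001,0],[0,-0.0044,0.0003,0],[0,-0.0039,0.0005,0]]])

```text
time: 18.78
ee_pos: [0.6235, -0.093, 0.1018]
tcp_rot: [179.8, 0.0, 100.2]
wrist_force: [4.3, 1.6, -1.7]
opening: 0.0067
grasp_force: 29.3
```

>>> play_rows(steps=[[[0,-0.0038,0.0007,0],[0,-0.0038,0.0009,0],[0,-0.0038,0.0011,0],[0,-0.0037,0.0013,0],[0,-0.0036,0.0014,0]]])

```text
time: 19.2
ee_pos: [0.6042, -0.0965, 0.0957]
tcp_rot: [180.0, 0.0, 100.2]
wrist_force: [0.9, 1.2, 7.0]
opening: 0.0064
grasp_force: 30.6
```

>>> play_rows(steps=[[[0,-0.0036,0.0016,0],[0,-0.0035,0.0018,0],[0,-0.0034,0.002,0],[0,-0.0033,0.0021,0],[0,-0.0032,0.0023,0]]])

```text
time: 19.62
ee_pos: [0.5871, -0.0996, 0.0848]
tcp_rot: [-180.0, 0.0, 100.2]
wrist_force: [-0.0, -0.9, 3.5]
opening: 0.0065
grasp_force: 30.9
```

Forces are low. I'll continue to the plate.

>>> play_rows(steps=[[[0,-0.0031,0.0024,0],[0,-0.0029,0.0026,0],[0,-0.0028,0.0027,0],[0,-0.0027,0.0028,0],[0,-0.0025,0.003,0]]])

```text
time: 20.03
ee_pos: [0.5736, -0.1019, 0.0711]
tcp_rot: [-180.0, -0.0, 100.2]
wrist_force: [1.2, -2.2, -0.3]
opening: 0.0066
grasp_force: 30.9
```

>>> play_rows(steps=[[[0,-0.0024,0.0031,0],[0,-0.0022,0.0032,0],[0,-0.002,0.0032,0],[0,-0.0014,0.0025,0],[0,-0.001,0.002,0]]])

```text
time: 20.45
ee_pos: [0.5645, -0.1035, 0.0571]
tcp_rot: [-179.9, -0.0, 100.2]
wrist_force: [-1.9, -1.8, -0.4]
opening: 0.0067
grasp_force: 30.8
```

>>> play_rows(steps=[[[0,0,0,0],[0,0,0,0],[0,0,0,0],[0,0,0,0],[0,0,0,0]]])

```text
time: 20.87
ee_pos: [0.5649, -0.1034, 0.0577]
tcp_rot: [-180.0, -0.0, 100.2]
wrist_force: [-3.4, -3.3, 0.2]
opening: 0.0065
grasp_force: 30.8
```

>>> play_rows(steps=[[[0,-0.0002,0.0005,0],[0,-0.0002,0.0005,0],[0,-0.0002,0.0005,0],[0,0,0,0],[0,0,0,0]]])

```text
time: 21.28
ee_pos: [0.5642, -0.1036, 0.0563]
tcp_rot: [-180.0, 0.0, 100.2]
wrist_force: [-5.3, -3.1, 0.8]
opening: 0.0066
grasp_force: 30.9
```

>>> play_rows(steps=[[[0,-0.0002,0.0005,0],[0,-0.0002,0.0005,0],[0,0,0,0],[0,0,0,0],[0,0,0,0]]])

```text
time: 21.7
ee_pos: [0.5638, -0.1037, 0.0554]
tcp_rot: [-180.0, 0.0, 100.2]
wrist_force: [-5.6, -3.1, 2.4]
opening: 0.0066
grasp_force: 30.9
```

>>> play_rows(steps=[[[0,-0.0002,0.0005,0],[0,-0.0002,0.0005,0],[0,0,0,0],[0,0,0,0],[0,0,0,0]]])

```text
time: 22.12
ee_pos: [0.5637, -0.1037, 0.0549]
tcp_rot: [180.0, 0.0, 100.2]
wrist_force: [-7.0, -3.5, 4.7]
opening: 0.0068
grasp_force: 31.4
```

>>> play_rows(steps=[[[0,-0.0002,0.0005,0],[0,-0.0002,0.0005,0],[0,0,0,0],[0,0,0,0],[0,0,0,0]]])

```text
time: 22.53
ee_pos: [0.5637, -0.1037, 0.0548]
tcp_rot: [179.9, 0.0, 100.2]
wrist_force: [-6.7, -1.5, 10.7]
opening: 0.0066
grasp_force: 31.9
```

The clip rests on the plate: it has stopped moving and the force is rising. I'll open and withdraw upward.

>>> play_rows(steps=[[[0,0,-0.0005,0],[0,0,-0.0005,0],[0,0,0,0],[0,0,0,0],[0,0,0,0]]], gripper=0.024)

```text
time: 22.95
ee_pos: [0.5635, -0.1036, 0.054]
tcp_rot: [180.0, -0.0, 100.2]
wrist_force: [0.7, -0.2, 0.2]
opening: 0.0244
grasp_force: 0.0
```

>>> play_rows(steps=[[[0,0,-0.01,0],[0,0,-0.02,0],[0,0,-0.03,0],[0,0,-0.03,0],[0,0,-0.03,0]]])

```text
time: 23.37
ee_pos: [0.5631, -0.1036, 0.1762]
tcp_rot: [180.0, -0.0, 100.2]
wrist_force: [0.1, 0.7, -0.5]
opening: 0.024
grasp_force: 0.0
```

>>> play_rows(steps=[[[0,-0.02,-0.03,0],[0,-0.02,0,0],[0,-0.01,0,0],[0,0,0,0],[0,0,0,0]]])

```text
time: 23.78
ee_pos: [0.514, -0.1126, 0.2038]
tcp_rot: [-180.0, -0.0, 100.2]
wrist_force: [-0.1, 0.3, -1.3]
opening: 0.0239
grasp_force: 0.0
```

```bash
python3 - <<'E'
from h import *
c=cam("wrist"); np.save("w7.npy",c,allow_pickle=True)
cv2.imwrite("pics/w7.png",cv2.resize(c["img"][95:255,140:400],(780,480),interpolation=cv2.INTER_CUBIC))
o=bot.get_obs(); print(o["time"],o["ee_pos"],o["tcp_rot"],o["wrist_force"])
E
```

```text
23.8333 [ 0.51424641 -0.11248769  0.20337135] [-1.79953122e+02 -2.78352445e-02  1.00217004e+02] [ 0.51351558 -0.01988119  0.56531994]
```

View pics/w7.png

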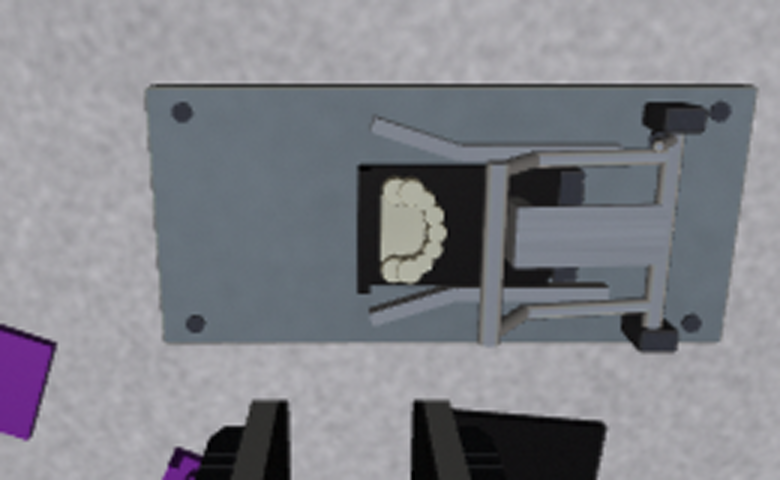

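The clip is down across the plate, with the nose on it at (510,235). The plate front meets the backstop at about (560,180). I'll run a quick numeric gap check.

```bash
python3 - <<'E'
from h import *
c=np.load("w7.npy",allow_pickle=True).item(); g=c["img"].max(2)
for v in (152,154,156,158,188): print(v,g[v,308:342].tolist())
O=np.array([.5775,-.1009]); a=np.radians(10); ex=np.array([np.cos(a),np.sin(a)])
u,v=140+359/3,95+230/3; print("lip rear x",1000*(onz(c,u,v,.034)[:2]-O)@ex)
E
```

```text
152 [128, 106, 96, 92, 84, 50, 38, 29, 27, 25, 25, 25, 24, 24, 23, 24, 25, 23, 25, 56, 56, 56, 57, 58, 56, 58, 74, 119, 121, 120, 121, 120, 119, 119]
154 [123, 73, 25, 25, 26, 25, 26, 25, 26, 25, 25, 24, 24, 23, 25, 24, 25, 24, 28, 56, 60, 59, 60, 62, 60, 61, 70, 119, 121, 121, 121, 121, 120, 118]
156 [122, 68, 25, 24, 24, 25, 25, 24, 24, 24, 24, 24, 24, 23, 24, 23, 26, 24, 31, 57, 61, 59, 61, 61, 60, 62, 79, 120, 119, 120, 120, 117, 117, 117]
158 [120, 58, 24, 25, 24, 25, 24, 23, 23, 24, 24, 23, 23, 23, 24, 23, 25, 25, 39, 59, 61, 59, 62, 60, 60, 61, 74, 118, 118, 117, 118, 117, 118, 118]
188 [22, 22, 21, 21, 22, 22, 22, 22, 22, 22, 22, 22, 22, 24, 50, 113, 65, 59, 60, 62, 70, 69, 69, 78, 116, 117, 116, 116, 114, 115, 114, 115, 117, 119]
lip rear x -59.37457720856905
```

```bash
python3 - <<'E'
from h import *
c=np.load("w7.npy",allow_pickle=True).item(); g=c["img"].max(2)
for v in (150,151,182,184,185,186,187,188,189,190): print(v,g[v,314:336].tolist())
E
```

```text
150 [99, 98, 96, 93, 91, 106, 126, 126, 118, 100, 89, 88, 85, 84, 83, 83, 77, 71, 81, 102, 100, 99]
151 [94, 84, 50, 38, 30, 32, 35, 34, 33, 30, 29, 28, 26, 25, 25, 25, 23, 24, 27, 54, 102, 119]
182 [140, 141, 140, 140, 141, 141, 140, 140, 140, 140, 141, 140, 141, 140, 140, 140, 141, 141, 140, 139, 140, 139]
184 [83, 82, 80, 75, 69, 55, 56, 56, 56, 58, 68, 83, 80, 76, 70, 67, 66, 69, 78, 118, 120, 119]
185 [27, 27, 27, 27, 26, 23, 25, 24, 23, 26, 42, 60, 61, 62, 60, 61, 60, 67, 99, 117, 117, 117]
186 [23, 22, 23, 22, 23, 21, 21, 22, 21, 24, 43, 60, 59, 61, 60, 61, 60, 68, 100, 117, 116, 117]
187 [21, 23, 21, 22, 23, 21, 22, 22, 27, 55, 50, 61, 60, 61, 60, 60, 61, 66, 94, 118, 117, 117]
188 [22, 22, 22, 22, 22, 22, 22, 24, 50, 113, 65, 59, 60, 62, 70, 69, 69, 78, 116, 117, 116, 116]
189 [21, 22, 21, 20, 21, 22, 23, 22, 31, 51, 48, 48, 48, 49, 50, 50, 49, 50, 53, 53, 52, 51]
190 [40, 40, 39, 40, 40, 41, 41, 41, 42, 50, 49, 48, 50, 49, 49, 50, 49, 50, 49, 50, 49, 49]
```

```bash
python3 -c "
from workcell import bot
print(bot.job_done())"
```

```text
the job is handed in; nothing more can be done
None
```

The job is handed in (the judge returned no verdict): I swung the clip up until it stayed by itself, slid the plate in until I felt it firm on the backstop (about 23 N), guided the clip down onto it, and the last wrist picture showed no gap at the backstop; I did not check the bystanders separately.

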